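# Load the mandrel block and lock it with its ratchet keeper

### The arm

A 7-joint arm with a two-finger parallel gripper is mounted at the origin on the work surface. World frame = base frame: x ahead of the robot, y to its left, z up, the work surface at z = 0. Lengths are in m, angles in degrees, forces in N, time in s.
With the tool pointing down it reaches from about 0.425 to 0.875 m from the base axis. Payload 4.7 kg.
Tool frame: the origin (TCP) lies midway between the tips of the shut fingers; the grasp point (between the pads) lies 19 mm behind it; z points along the fingers, y is the line along which they close (so a half turn about z gives the same grasp; the last joint's range is limited). The gripper opens to 85 mm and grips with 20 to 120 N. Pads are 22 mm wide; open, the fingers measure 114 mm over their backs; the gripper's body (76 mm by 85 mm) begins 54 mm behind the grasp point. The pads swing forward as they close: fully open they stand 13 mm farther back than shut.
Start: joints at [75.865, 18.392, -4.016, 83.108, 1.295, 78.541, -3.26], TCP at [0.168, -0.628, 0.231] pointing down, gripper open.
Joint ranges: [-163.93, 163.93], [-17.29, 119.83], [-79.2, 71.16], [3.27, 140.29], [-89.18, 269.18], [5.43, 117.66], [-154.24, 154.24]. Speed limits (degrees/s): [147.25, 147.25, 180, 180, 180, 180, 180].

### API

Orientations are given as [roll, pitch, yaw] about the fixed x, y, z axes, in that order (R = Rz(yaw) Ry(pitch) Rx(roll)).
In Python, from plant import bot, camrig, claw, kinematics gives the robot as it stands (bot), with the cameras (camrig), the gripper (claw) and the kinematics (kinematics). Calls block until the motion is done:
- bot.goto(position, orientation): joint-space move of the TCP to a pose.
- bot.move_linear(position, feed=0.15, ori=None): straight line of the TCP; ori=None keeps the orientation; feed is the mean speed in m/s.
- bot.goto_joints(angles): joint-space move.
- claw.grip(opening, force=None): opening from 0.0 (shut) to 1.0 (fully open); force is the grip in N (None keeps the last); returns when the fingers have stopped.
- bot.pause(seconds).
- kinematics.inverse_kinematics(position, orientation): joint angles nearest the present ones, or None.
- bot.get_obs(): the state.
- camrig.snapshot(name): name is "scene" or "top" or "wrist"; returns the picture (384x512x3 uint8, red, green, blue); there is no depth.
- camrig.camera_model(name): a dict with "fx", "fy", "cx", "cy" (pixels), "R" (3x3) and "t" (3): a world point X has camera coordinates R X + t. Camera axes: x right, y down, z forward; pixel columns grow to the right and rows downward; lengths in m; the calibration is good to about 2 mm. A picture is of the moment at which its call begins: read the wrist's pose just before it. camera_model takes no time and is no camera call; for the wrist camera it gives the pose at the moment of the call.
A pose or a line that the arm cannot do raises bot.Unreachable and nothing moves.
- bot.job_done(): hands the job in; it is judged then, once.
The state is a dict: "clock": time; "joint_pos": joint angles; "qvel": joint speeds; "tau": joint torques, N m; "eef_pos": TCP position; "ee_rot": TCP orientation; "wrist_force": force on the tool from outside, world axes, zero at the start; "moment": the same for the moment, N m; "width": opening from 0.0 (shut) to 1.0 (fully open); "finger_force": force on a finger pad.
Only numpy, scipy, OpenCV 4.12 (cv2) and the standard library are available. Lean on these libraries where they do the work, as an engineer would, in place of code of your own. Each camera call takes 0.05 s, during which the arm holds its last target. There are 200 camera calls.

### The job

Load the wire-coiling mandrels into their block on the jewellery bench: first flip the holding pawl up off the ratchet wheel and over onto its back, then turn the wheel backwards (clockwise seen from above) until it stops and the keeper bar is fully down. Push every mandrel that lies on the blue mat into a free bore until it is fully home on the bottom of the bore. Finally wind the wheel forwards (anticlockwise) to its stop, so that the keeper bar stands up behind the mandrels, and have the pawl back down on the teeth; leave the bottle, the copper spool and the white tray where they are.

Things in the scene. Friction and masses are not known exactly. Their poses are not given: they have to be found in the camera images.
- block: fixed pale wooden block, 165 deep (x) x 210 wide (y) x 100 high, aluminium top. Origin: at table height under the middle of its bored front face; +x points into the bores (roughly robot +y), z up. The ratchet wheel stands on top at x 95, y 0; the keeper bar runs along y in front of the face at x -30 to -38. A mandrel that is home has its origin at block x 60, so 25 mm of it sticks out.
- bore0 (a point): centre of the mouth of the bore at block y -82.5 mm. All bores: 15 x 15 mm square, 145 mm deep, level, closed at the bottom, centre 75 mm above the table, along the block's +x; 55 mm between centres.
- bore1 (a point): centre of the mouth of the bore at block y -27.5 mm
- bore2 (a point): centre of the mouth of the bore at block y +27.5 mm
- bore3 (a point): centre of the mouth of the bore at block y +82.5 mm
- wheel (a joint): ratchet wheel, steel, 102 mm across, sawteeth on its upper face (18 of them, 0.35 rad each, tops 130 mm above the table). 0 = wound fully forwards (keeper bar up), grows as it turns backwards = clockwise from above, 1.25 = stop, keeper bar fully down. Stiff: 0.12 N m friction, stays where it is left. With the pawl down it turns only forwards (the pawl clicks over the teeth).
- wheel_bar (a point): on the wheel's axis, in its red bar grip, 147 mm above the table. The bar is 60 long (along this point's x), 14 wide, its top at 157 mm and its foot at 132 mm above the table; take it across its width from above. The point turns with the wheel.
- keeper_top (a point): middle of the top edge of the keeper bar (192 long, 8 thick, 20 high). 82 mm above the table at wheel 0, 52 mm at wheel 1.25 (24 mm per rad); driven by the wheel only. Raised, it blocks the bores. A steel post 12 x 10 mm, 52 high, stands at each end (block x -34, y +-101).
- pawl (a joint): brass pawl, hinged on a level axis parallel to the block's y. 0 = down in the teeth (up to 0.15 when riding on a tooth), grows as its nose is lifted. Its weight drops it back below 1.9 rad; past about 1.9 it falls over onto its back at 2.9 and stays there.
- pawl_bar (a point): grip point on the pawl's red round lifting bar: 10 mm thick, 36 mm long, parallel to the block's y, sticking out from the pawl arm (this point is 14 mm from its free end and 22 mm from the arm). 38 mm from the hinge axis; about 136 mm above the table with the pawl down. A light pinch lets it roll between the fingers while it follows its arc.
- pawl_pivot (a point): fixed point on the pawl's hinge axis, at the same block y as pawl_bar, 150.5 mm above the table. With the pawl down pawl_bar lies 35 mm towards block -x and 15 mm below it; it swings up and over to block +x. The pawl's steel bracket, 12 x 16 mm, stands at block x 140, y 45, top at 156 mm.
- mandrel0: bright steel mandrel: square bar 12 x 12 x 170 mm, 0.13 kg, the last 14 mm at +x a round nose tapering to 6 mm. Origin: middle of its length, on the centre of the face that is underneath at the start (6 mm below the bar's axis along its z). Lies on the blue mat (3 mm thick). May be absent.
- mandrel1: brass mandrel: square bar 12 x 12 x 170 mm, 0.13 kg, the last 14 mm at +x a round nose tapering to 6 mm. Origin: middle of its length, on the centre of the face that is underneath at the start (6 mm below the bar's axis along its z). Lies on the blue mat (3 mm thick). May be absent.
- mandrel2: copper mandrel: square bar 12 x 12 x 170 mm, 0.13 kg, the last 14 mm at +x a round nose tapering to 6 mm. Origin: middle of its length, on the centre of the face that is underneath at the start (6 mm below the bar's axis along its z). Lies on the blue mat (3 mm thick). May be absent.
- mandrel3: dark steel mandrel: square bar 12 x 12 x 170 mm, 0.13 kg, the last 14 mm at +x a round nose tapering to 6 mm. Origin: middle of its length, on the centre of the face that is underneath at the start (6 mm below the bar's axis along its z). Lies on the blue mat (3 mm thick). May be absent.
- bottle: bystander: amber jar with white cap, 44 mm wide, 85 high; origin under its centre
- spool: bystander: full spool of copper wire, 70 mm wide, 42 high; origin under its centre
- tray: bystander: white divided bead tray 90 x 130 x 22 mm; origin under its centre

How it is judged (in metres and radians):
On the way, in this order (a step that is already met when the one before it is completed fails the run):
1. the pawl is flipped up and over (value of joint pawl above 2 rad), for 0.2 s.
2. the wheel is turned back and the keeper bar is down (value of joint wheel above 1.1 rad), for 0.2 s.
3. every mandrel is home in a bore (x of mandrel0 in the frame of block between 0.053 and 0.068 m and z of mandrel0 in the frame of block between 0.055 and 0.095 m and y of mandrel0 in the frame of block between -0.1 and 0.1 m and angle between the x axis of each of mandrel0, mandrel1, mandrel2, mandrel3 and the x axis of block, either way round below 0.08 rad and x of mandrel1 in the frame of block between 0.053 and 0.068 m and z of mandrel1 in the frame of block between 0.055 and 0.095 m and y of mandrel1 in the frame of block between -0.1 and 0.1 m and x of mandrel2 in the frame of block between 0.053 and 0.068 m and z of mandrel2 in the frame of block between 0.055 and 0.095 m and y of mandrel2 in the frame of block between -0.1 and 0.1 m and x of mandrel3 in the frame of block between 0.053 and 0.068 m and z of mandrel3 in the frame of block between 0.055 and 0.095 m and y of mandrel3 in the frame of block between -0.1 and 0.1 m), for 0.2 s.
4. the wheel is wound forwards and the keeper bar is up (value of joint wheel below 0.2 rad), for 0.2 s.
At the end, for the whole second after the job is handed in: Every mandrel present is home in a bore (within 7 mm of the bottom, at rest), the wheel is within 0.2 rad of its forward stop with the keeper bar up, and the pawl lies down on the teeth (below 0.25 rad) (all of step 3 and value of joint wheel below 0.2 rad and value of joint pawl below 0.25 rad and linear speed of each of mandrel0, mandrel1, mandrel2, mandrel3 below 0.02 m/s); the robot touches nothing.
It fails at once if the bottle is pushed more than 3 cm (distance of bottle from where it was at the start of the episode above 0.03 m).
It fails at once if the spool is pushed more than 3 cm (distance of spool from where it was at the start of the episode above 0.03 m).
It fails at once if the tray is pushed more than 3 cm (distance of tray from where it was at the start of the episode above 0.03 m).
Of mandrel0, mandrel1, mandrel2, mandrel3 only 3 to 4 are there at a start; the rules pass over those that are not, and their reading is None.
At some moment in a run one of mandrel0, mandrel1, mandrel2, mandrel3 may be knocked a few centimetres aside while the robot is not near it.
Once in a run the grip may slacken for a moment while it holds something.
It also fails if it takes over 210 s, if anything falls off the work surface, if the arm or the gripper's body presses on something with over 40 N, if the wrist force passes 120 N, or if a joint passes its speed limit or range.

## Working session

There is one attempt and no reset: what is moved stays moved. The work goes in short steps, each a Python script; the robot and the scene stay as the last script left them, time stands still between calls to the robot, and variables do not carry over. Pictures are saved under pics/ and viewed, at most 14 in all, crops included, and the job is handed in when it is done.

```bash
ls; mkdir -p pics; python3 - <<'E'
from plant import bot, camrig, claw, kinematics
import cv2,numpy as np
for n in ("scene","top"):
    im=camrig.snapshot(n); cv2.imwrite(f"pics/{n}0.png",cv2.resize(im[:,:,::-1],(800,600),interpolation=cv2.INTER_CUBIC))
    print(n,camrig.camera_model(n))
print(bot.get_obs())
E
```

```text
pics
plant.py
scene {'fx': 362.79195470668714, 'fy': 362.79195470668714, 'cx': 257.93194842032364, 'cy': 194.38640053502942, 'R': array([[ 2.77279554e-01,  9.60789257e-01, -2.27123860e-04],
       [ 5.84062857e-01, -1.68745662e-01, -7.93974484e-01],
       [-7.62880481e-01,  2.20020236e-01, -6.07951041e-01]]), 't': array([-0.21954035, -0.22066748,  1.43639788])}
top {'fx': 405.6243154944637, 'fy': 405.6243154944637, 'cx': 260.0926028695602, 'cy': 188.39900064476024, 'R': array([[ 1.56305266e-03, -9.99973562e-01, -7.10149116e-03],
       [-9.94159419e-01, -7.87561168e-04, -1.07918626e-01],
       [ 1.07910180e-01,  7.22869682e-03, -9.94134367e-01]]), 't': array([0.05265718, 0.5563763 , 0.99823862])}
{'clock': 0.1, 'joint_pos': array([75.86466793, 18.43663237, -4.01420926, 83.1679708 ,  1.29441179,
       78.53865513, -3.26016088]), 'qvel': array([ 0.05403288, -0.00555604,  0.02434132, -0.22751431,  0.09566628,
       -0.04827944, -0.06676077]), 'tau': array([ 2.05219194e-04, -4.94876969e+01, -3.83865377e-01, -3.15210450e+01,
        1.30946230e-02,  7.40682328e-03,  4.18811157e-05]), 'eef_pos': array([ 0.16743263, -0.62758162,  0.23031152]), 'ee_rot': array([-1.79901932e+02,  5.15669103e-03,  1.49433995e+01]), 'wrist_force': array([ 0.34353335, -0.05174548, -0.77497972]), 'moment': array([-0.00618597, -0.00752715, -0.00077839]), 'finger_force': 0.0, 'width': 0.9969651011769317}
```

View pics/scene0.png

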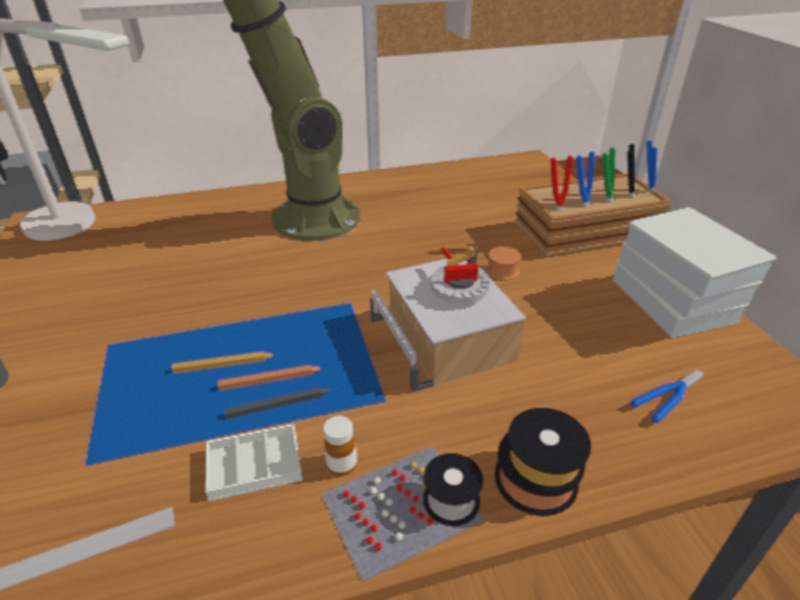

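View pics/top0.png

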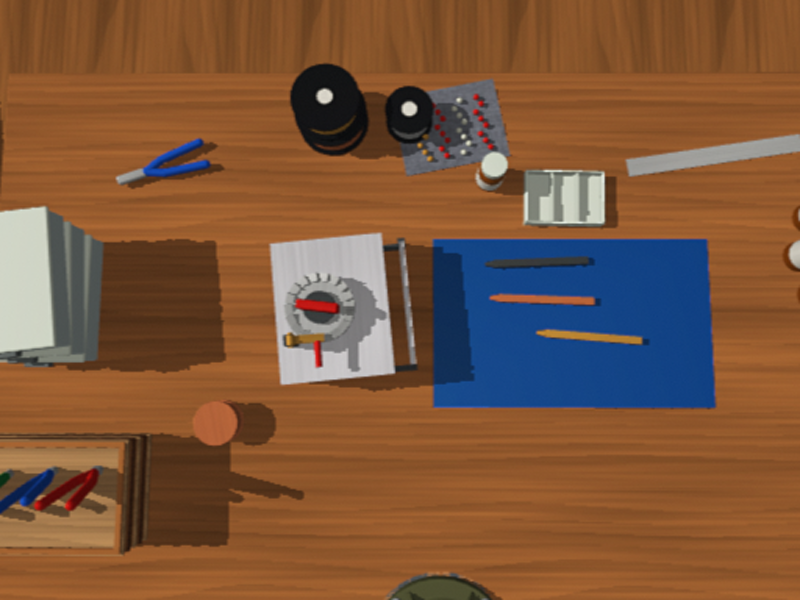

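The block (top face corners about 270,244 / 381,234 / 395,374 / 281,384 in the 800-px top view) is to the left of the robot. Three mandrels lie on the mat: dark, copper and brass. Their noses point left in the image, towards the block. I'll take enlarged crops next.

```bash
cat > h.py <<'E'
from plant import bot, camrig, claw, kinematics
import cv2,numpy as np
def unproj(name,px,z,m=None):
    m=m or camrig.camera_model(name); R=np.array(m["R"]);t=np.array(m["t"]); out=[]
    C=-R.T@t
    for (u,v),zz in zip(px,np.broadcast_to(z,len(px))):
        d=R.T@np.array([(u-m["cx"])/m["fx"],(v-m["cy"])/m["fy"],1]); out.append(C+d*(zz-C[2])/d[2])
    return np.array(out)
def proj(name,X,m=None):
    m=m or camrig.camera_model(name); c=np.asarray(X)@np.array(m["R"]).T+m["t"]
    return c[:,:2]/c[:,2:]*m["fx"]+[m["cx"],m["cy"]]
E
python3 - <<'E'
from h import *
im=cv2.imread("pics/top0.png"); px=np.array([[270,244],[381,234],[395,374],[281,384]])/1.5625
P=unproj("top",px,.1); print(P.round(4)); print([np.linalg.norm(P[i]-P[(i+1)%4]).round(4) for i in range(4)])
im=camrig.snapshot("top")[:,:,::-1]; cv2.imwrite("pics/t.png",im)
c=im[145:250,168:273]; cv2.imwrite("pics/blk.png",cv2.resize(c,(600,600),interpolation=cv2.INTER_CUBIC))
c=im[155:235,305:418]; cv2.imwrite("pics/man.png",cv2.resize(c,None,fx=7,fy=7,interpolation=cv2.INTER_CUBIC))
E
```

```text
[[0.626  0.2613 0.1   ]
 [0.6415 0.0918 0.1   ]
 [0.4292 0.0696 0.1   ]
 [0.4141 0.2396 0.1   ]]
[np.float64(0.1703), np.float64(0.2135), np.float64(0.1707), np.float64(0.213)]
```

View pics/blk.png

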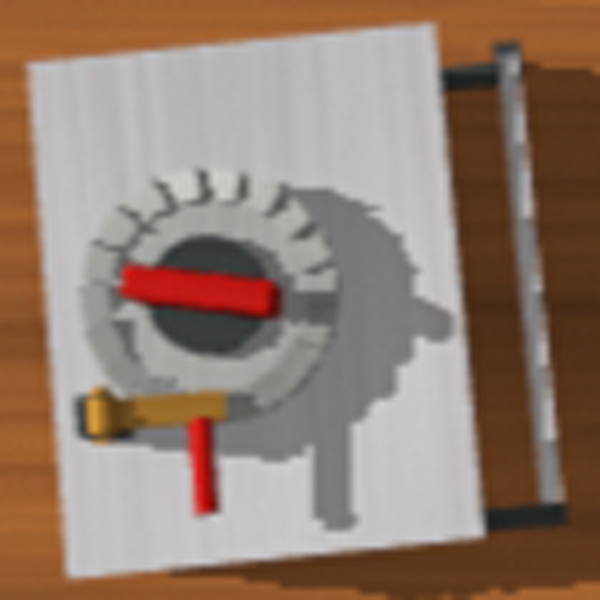

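View pics/man.png

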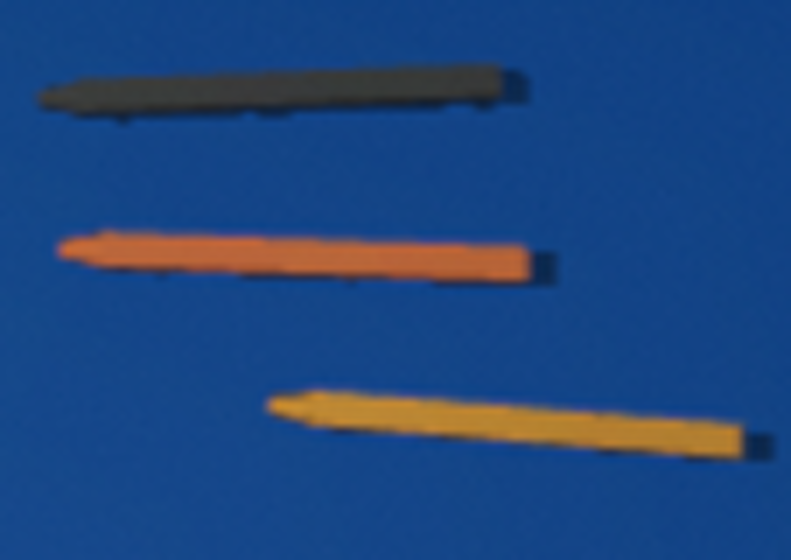

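Read from the crops:
- **Block corners:** (27,63), (437,23), (486,537), (68,578).
- **Wheel bar:** (122,282) to (278,297).
- **Pawl bar:** (200,425) to (205,510).
- **Mandrels, nose to tail:** dark (38,98) to (502,81), copper (57,250) to (530,263), brass (267,405) to (743,442).

Bright steel is absent.

```bash
python3 - <<'E'
from h import *
b=lambda p:np.array(p)/ (600/105)+[168,145]-0.4
mm=lambda p:np.array(p)/7+[305,155]-0.4
P=unproj("top",b([[27,63],[437,23],[486,537],[68,578]]),.1)
c=P.mean(0); d=(P[0]+P[3]-P[1]-P[2])[:2]; e=(P[2]+P[3]-P[0]-P[1])[:2]
print("sizes",np.linalg.norm(d)/2,np.linalg.norm(e)/2,"yaw",np.degrees(np.arctan2(d[1],d[0])),np.degrees(np.arctan2(e[1],e[0]))-90)
yaw=(np.arctan2(d[1],d[0])+np.arctan2(e[1],e[0])-np.pi/2)/2
if abs(yaw-np.arctan2(d[1],d[0]))>1: yaw+=np.pi
R=np.array([[np.cos(yaw),-np.sin(yaw)],[np.sin(yaw),np.cos(yaw)]])
o=c[:2]-R@[.0825,0]; print("block",o,np.degrees(yaw))
tob=lambda X:(X[:,:2]-o)@R
W=unproj("top",b([[122,282],[278,297]]),.157); print("wheelbar blk",tob(W), np.degrees(np.arctan2(*(W[0]-W[1])[1::-1])),np.linalg.norm(W[0]-W[1]))
print("pawl blk",tob(unproj("top",b([[200,425],[205,510]]),.139)))
print("keeper blk z82",tob(unproj("top",b([[508,48],[549,515]]),.082)))
for n,p in dict(dark=[[38,98],[502,81]],cop=[[57,250],[530,263]],brass=[[267,405],[743,442]]).items():
    M=unproj("top",mm(p),[.010,.015]); v=M[0]-M[1]; print(n,M[:,:2].mean(0),np.linalg.norm(v),np.degrees(np.arctan2(v[1],v[0])),"blk",tob(M).mean(0))
# look from above the block
for yw in (0,180,90,-90): print(yw,kinematics.inverse_kinematics([.52,.1,.33],[180,0,yw]))
print(camrig.camera_model("wrist"), bot.get_obs()["eef_pos"])
E
```

```text
sizes 0.17168250876824212 0.21428259921587756 yaw 95.66350558322212 -264.2000345122195
block [0.53743721 0.0839342 ] 95.73173553550131
wheelbar blk [[ 0.12655426 -0.00526273]
 [ 0.06667874  0.00657082]] 84.55211039334914 0.06103369157546039
pawl blk [[0.10356617 0.05214219]
 [0.1043759  0.08548461]]
keeper blk z82 [[-0.03198634 -0.09709653]
 [-0.02974995  0.10100774]]
dark [ 0.61316442 -0.16147303] 0.17077096150794377 91.88981433139217 blk [-0.25174324 -0.05083957]
cop [ 0.55106659 -0.16877459] 0.17267973242299303 88.28473232702878 blk [-0.25280653  0.01167701]
brass [ 0.48984971 -0.24454597] 0.1722873604029817 85.50714689224239 blk [-0.32208529  0.08015519]
0 [   1.7443441     2.61387063  -16.05594832   90.47676638    0.72368629
   87.01142936 -104.33349127]
180 [ 45.88938983   7.47868428 -64.55007676  89.26238044   6.75572689
  87.52618397  71.23680082]
90 [  0.72187634   2.56803582 -14.99154298  90.51113452   0.66498925
  87.00832531 -14.28999571]
-90 None
{'fx': 286.5422181973303, 'fy': 286.5422181973303, 'cx': 262.1762396085113, 'cy': 194.8866822748699, 'R': array([[ 0.2595327 , -0.96573367, -0.00111985],
       [-0.91933683, -0.24741872,  0.30594735],
       [-0.29574073, -0.07837382, -0.95204778]]), 't': array([-0.64952393, -0.040379  ,  0.37881855])} [ 0.16741368 -0.62765134  0.23046028]
```

```bash
cat >> h.py <<'E'
BO=np.array([.53744,.08393]); BY=np.radians(95.73)
def B(x,y,z,o=None,yaw=None):
    o=BO if o is None else o; yaw=BY if yaw is None else yaw
    c,s=np.cos(yaw),np.sin(yaw); return np.array([o[0]+c*x-s*y,o[1]+s*x+c*y,z])
def tob(X):
    c,s=np.cos(BY),np.sin(BY); return (np.atleast_2d(X)[:,:2]-BO)@np.array([[c,-s],[s,c]])
E
python3 - <<'E'
from h import *
m=camrig.camera_model("wrist");ob=bot.get_obs(); print("cam-tcp",-m["R"].T@m["t"]-ob["eef_pos"])
bot.goto([.53,.0,.36],[180,0,95.7]); bot.pause(.5)
m=camrig.camera_model("wrist"); print(-m["R"].T@m["t"]-bot.get_obs()["eef_pos"],m["R"][2])
im=camrig.snapshot("wrist")[:,:,::-1].copy()
np.savez("w1.npz",im=im,**m)
pts=[B(x,y,.1) for x in(0,.165) for y in(-.105,.105)]+[B(.095,0,.157),B(-.034,0,.082),B(-.034,.101,.052),B(-.034,-.101,.052)]
print(proj("wrist",pts,m).round(1).tolist()); 
cv2.imwrite("pics/w1.png",cv2.resize(im,(800,600),interpolation=cv2.INTER_CUBIC)); print(bot.get_obs()["clock"])
E
```

```text
cam-tcp [0.07606918 0.02008315 0.14181955]
[-0.00765836  0.07812051  0.14182189] [ 0.03145957 -0.30495162 -0.9518481 ]
[[352.7, 99.3], [194.8, 99.1], [366.7, -51.4], [184.7, -51.7], [277.1, 2.3], [272.9, 124.5], [206.0, 123.0], [338.4, 123.2]]
3.3083
```

View pics/w1.png

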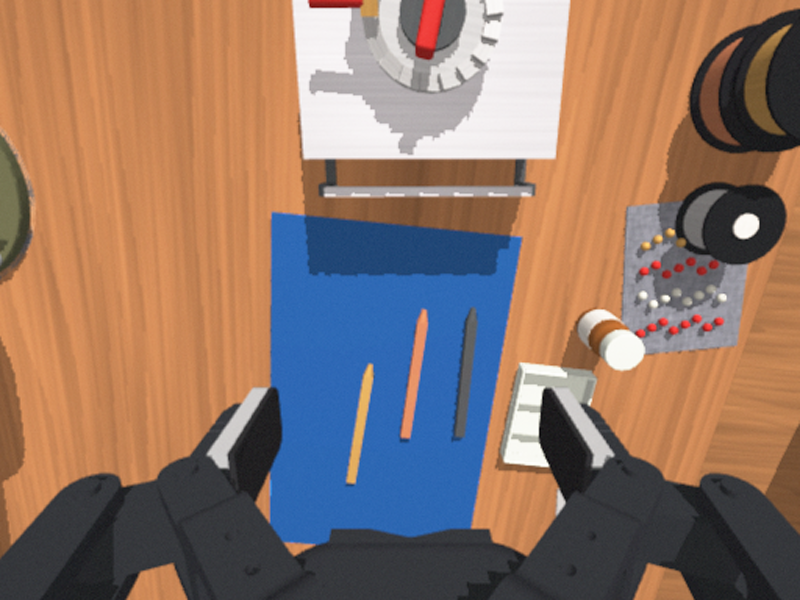

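The wrist view agrees with the block pose to about 2 mm: front edge corners at (303,159) and (556,158), keeper ends at (320,190) and (534,190). The keeper is up. Next I flip the pawl.

```bash
cat >> h.py <<'E'
PY=np.degrees(BY)-90
def pawl_tcp(th,dz=-.014,y=.072):
    a=th-np.arctan2(15,35); return B(.140-.038*np.cos(a),y,.1505+.038*np.sin(a)+dz)
def st(*a):
    o=bot.get_obs(); print(*a,"t%.1f"%o["clock"],"p",o["eef_pos"].round(4),"rpy",o["ee_rot"].round(1),"F",o["wrist_force"].round(1),"M",o["moment"].round(2),"w%.3f ff%.0f"%(o["width"],o["finger_force"]))
    return o
E
python3 - <<'E'
from h import *
O=[180,0,PY]
p=pawl_tcp(0)
bot.goto([p[0],p[1],.24],O); claw.grip(.45); bot.move_linear(p,.12); st("at")
claw.grip(0,25); st("grip")
for k,th in enumerate(np.linspace(.2,2.5,14)):
    bot.move_linear(pawl_tcp(th),.08)
    if k%3==0: st("th%.2f"%th)
st("end")
cv2.imwrite("pics/p1.png",cv2.resize(camrig.snapshot("top")[145:250,168:273,::-1],(500,500),interpolation=cv2.INTER_CUBIC))
E
```

```text
at t6.6 p [0.4559 0.1816 0.1223] rpy [-1.8e+02 -1.0e-01  5.7e+00] F [ 0.4  0.2 -0.3] M [0.06 0.01 0.03] w0.449 ff0
grip t7.0 p [0.4559 0.1798 0.122 ] rpy [179.9  -0.    5.7] F [-1.3 -6.2  5.3] M [-1.1   0.04  0.04] w0.105 ff25
th0.20 t7.2 p [0.456  0.1784 0.1291] rpy [ 1.8e+02 -1.0e-01  5.7e+00] F [ 1.6 -3.2 -0.2] M [-0.78 -0.32 -0.01] w0.106 ff25
th0.73 t8.0 p [0.4558 0.18   0.1488] rpy [180.   -0.    5.7] F [ 4.1 -5.6  1.7] M [-0.96 -0.52 -0.02] w0.106 ff25
th1.26 t8.7 p [0.4548 0.1892 0.1655] rpy [179.8   0.    5.7] F [ 1.  -9.3  5. ] M [-1.96 -0.22 -0.06] w0.101 ff25
th1.79 t9.5 p [0.4529 0.2094 0.1752] rpy [179.9  -0.    5.8] F [-0.6 -5.  10.2] M [-1.23  0.16 -0.02] w0.104 ff26
th2.32 t10.2 p [0.4507 0.2298 0.1724] rpy [-179.9   -0.     5.8] F [2.2 0.8 3.7] M [ 0.02 -0.63  0.02] w0.106 ff25
end t10.5 p [0.4501 0.235  0.1696] rpy [-180.    -0.     5.8] F [ 3.5 -1.3  4.5] M [-0.28 -0.64  0.  ] w0.102 ff26
```

View pics/p1.png

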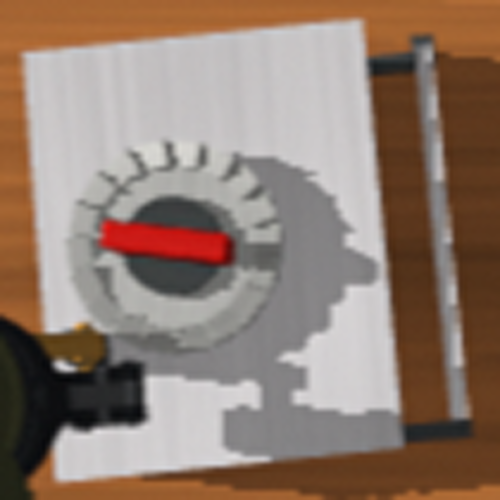

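The pawl is over: the brass arm now points left at about (75,345) and the teeth are clear. I'll release it and turn the wheel back.

```bash
python3 - <<'E'
from h import *
claw.grip(.35); bot.pause(.4); p=bot.get_obs()["eef_pos"]; bot.move_linear([p[0],p[1],.25],.2)
c=B(.0955,.0,.136); y0=84.5
bot.goto([c[0],c[1],.22],[180,0,y0]); claw.grip(.55); bot.move_linear(c,.12); st("at")
claw.grip(0,50); o=st("grip"); c=np.r_[o["eef_pos"][:2],.136]
for a in np.arange(6,85,6):
    bot.move_linear(c,.15,ori=[180,0,y0-a]) if False else bot.goto(c,[180,0,y0-a])
    o=st(a)
    if abs(o["moment"][2])>.9: break
print(bot.get_obs()["clock"])
cv2.imwrite("pics/p2.png",cv2.resize(camrig.snapshot("scene")[140:270,200:350,::-1],None,fx=4,fy=4,interpolation=cv2.INTER_CUBIC))
E
```

```text
at t14.2 p [0.5283 0.1793 0.1366] rpy [179.9  -0.   84.5] F [-0.  -0.2  0.4] M [ 0.03 -0.03 -0.04] w0.551 ff0
grip t14.6 p [0.5279 0.1792 0.1369] rpy [180.    0.   84.5] F [-2.8 -0.1  6.1] M [-0.18  0.55 -0.01] w0.152 ff50
6 t14.8 p [0.5277 0.1792 0.1369] rpy [180.    0.   78.5] F [-4.3 -1.   6.8] M [-0.2  0.7 -0.1] w0.151 ff50
12 t15.1 p [0.5275 0.1792 0.1369] rpy [-1.80e+02  1.00e-01  7.25e+01] F [-3.2 -2.   5.9] M [-0.23  0.83 -0.09] w0.153 ff50
18 t15.3 p [0.5273 0.1793 0.1369] rpy [-1.80e+02  1.00e-01  6.65e+01] F [-4.1 -1.6  7.4] M [-0.21  0.92 -0.12] w0.154 ff50
24 t15.6 p [0.5271 0.1794 0.1369] rpy [-1.80e+02  1.00e-01  6.05e+01] F [-4.7 -0.9  7.3] M [-0.21  1.04 -0.12] w0.156 ff51
30 t15.8 p [0.5269 0.1795 0.1369] rpy [-1.80e+02  1.00e-01  5.45e+01] F [-5.6 -1.2  7.9] M [-0.17  1.1  -0.13] w0.152 ff51
36 t16.1 p [0.5267 0.1796 0.1368] rpy [-1.80e+02  1.00e-01  4.85e+01] F [-5.4 -0.9  7.8] M [-0.16  1.18 -0.11] w0.152 ff51
42 t16.3 p [0.5266 0.1798 0.1369] rpy [-1.80e+02  1.00e-01  4.25e+01] F [-6.2 -0.9  7.7] M [-0.05  1.22 -0.11] w0.156 ff51
48 t16.6 p [0.5264 0.18   0.1368] rpy [-1.799e+02  1.000e-01  3.650e+01] F [-6.1 -1.   8.5] M [-0.07  1.27 -0.22] w0.150 ff51
54 t16.8 p [0.5264 0.1801 0.1369] rpy [-1.799e+02  1.000e-01  3.050e+01] F [-6.5  0.1  8.3] M [-0.03  1.37 -0.16] w0.150 ff51
60 t17.1 p [0.5262 0.1803 0.1369] rpy [-1.80e+02  1.00e-01  2.46e+01] F [-6.5  0.4  8.1] M [ 0.01  1.31 -0.07] w0.147 ff51
66 t17.3 p [0.5266 0.1805 0.137 ] rpy [1.799e+02 1.000e-01 1.890e+01] F [-4.9 -1.3  7.6] M [-0.05  1.08  1.73] w0.150 ff80
17.3333
```

View pics/p2.png

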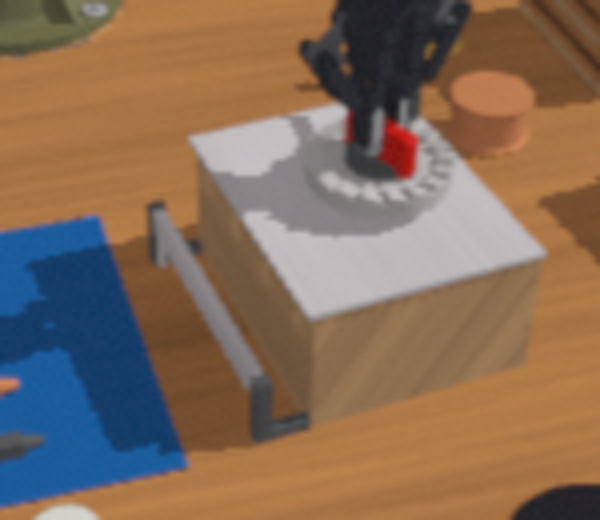

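The keeper is down flush with its posts, and the wheel hit its stop after about 65° of turn. Now I'll release, back off, and write the mandrel routine with a fresh localisation before each pick.

```bash
cat >> h.py <<'E'
BO=BO+[-.001,0]
def locate(name,im=None):
    "mandrel centre xy, heading deg, length from the top camera"
    im=camrig.snapshot("top") if im is None else im
    hsv=cv2.cvtColor(np.ascontiguousarray(im),cv2.COLOR_RGB2HSV); H,S,V=cv2.split(hsv)
    m={"dark":(S<110)&(V<110),"cop":(H<14)&(S>90)&(V>90),"brass":(H>=14)&(H<30)&(S>90)&(V>90)}[name]
    roi=np.zeros_like(m); roi[157:258,282:454]=1
    m=cv2.morphologyEx((m&roi).astype(np.uint8),cv2.MORPH_OPEN,np.ones((2,2)))
    n,l,s,c=cv2.connectedComponentsWithStats(m); i=1+np.argmax(s[1:,4])
    v,u=np.nonzero(l==i); P=unproj("top",np.c_[u,v],.013)[:,:2]; q=P.mean(0)
    d=np.linalg.svd(P-q,full_matrices=False)[2][0]; d*=np.sign(d[1]); t=(P-q)@d
    L=t.max()-t.min(); w=np.abs((P-q)@[-d[1],d[0]])
    # nose end is the narrower one
    tip=w[t>t.max()-.008].mean(); tail=w[t<t.min()+.008].mean()
    return q+d*(t.max()+t.min())/2,np.degrees(np.arctan2(d[1],d[0])),L,tip<tail,s[i,4]
E
python3 - <<'E'
from h import *
claw.grip(.5); p=bot.get_obs()["eef_pos"]; bot.move_linear([p[0],p[1],.26],.2); st("up")
im=camrig.snapshot("top"); cv2.imwrite("pics/t2.png",im[:,:,::-1])
for n in("dark","cop","brass"): print(n,locate(n,cv2.imread("pics/t.png")[:,:,::-1]),"\n  now",locate(n,im))
E
```

```text
up t18.5 p [0.5276 0.1783 0.2589] rpy [1.80e+02 1.00e-01 1.85e+01] F [ 0.9 -0.4 -0. ] M [0.02 0.01 0.02] w0.500 ff0
dark (array([ 0.6105455 , -0.16494781]), np.float64(92.12582883959152), np.float64(0.16834915744761825), np.True_, np.int32(302)) 
  now (array([ 0.61056551, -0.16494682]), np.float64(92.16214819867781), np.float64(0.1683501904692154), np.True_, np.int32(303))
cop (array([ 0.54849011, -0.17260232]), np.float64(88.14949736769664), np.float64(0.1694680857733481), np.True_, np.int32(301)) 
  now (array([ 0.54851442, -0.17132366]), np.float64(88.15361169570703), np.float64(0.1669104827650154), np.True_, np.int32(298))
brass (array([ 0.48743172, -0.24779038]), np.float64(85.60262752240716), np.float64(0.1685539472316374), np.True_, np.int32(304)) 
  now (array([ 0.48750509, -0.24774714]), np.float64(85.6017192497167), np.float64(0.1684565129029741), np.True_, np.int32(292))
```

```bash
sed -i 's/m=cv2.morphologyEx((m&roi).astype(np.uint8),cv2.MORPH_OPEN,np.ones((2,2)))/m=(m\&roi).astype(np.uint8)/' h.py
cat >> h.py <<'E'
S=.035
def pick(name):
    q,h,L,ok,_=locate(name); print(name,q.round(4),round(h,2),round(L,4),ok); assert ok and .155<L<.18
    d=np.array([np.cos(np.radians(h)),np.sin(np.radians(h))]); g=q-S*d
    bot.goto([*g,.12],[180,0,h]); claw.grip(.45)
    bot.move_linear([*g,.0065],.12); st("low"); claw.grip(0,70); o=st("grip")
    assert o["width"]>.08
    bot.move_linear([*o["eef_pos"][:2],.12],.15); st("lift"); return o["eef_pos"][2]
def present(by,zt):
    "nose 20 mm before the mouth of the bore at block y by"
    p=B(-.02-.085-S,by,zt); bot.goto([p[0],p[1],.13],[180,0,np.degrees(BY)]); bot.move_linear(p,.12); bot.pause(.3); return st("present")
def insert(by,zt,off=(0,0),x1=-.019):
    c,s=np.cos(BY),np.sin(BY); Rb=np.array([[c,s,0],[-s,c,0],[0,0,1]])
    F0=Rb@bot.get_obs()["wrist_force"]; off=np.array(off,float)
    for x in np.arange(-.14,x1+1e-6,.0055):
        bot.move_linear(B(x,by+off[0],zt+off[1]),.06)
        F=Rb@bot.get_obs()["wrist_force"]-F0
        off+=np.clip(.00012*F[1:],-.0006,.0006)*(np.abs(F[1:])>2)
        print("x%.3f F"%x,F.round(1),"off mm",(off*1e3).round(2))
        if F[0]<-22: print("JAM"); return False
    return True
def push(by,zt=.064):
    claw.grip(.35); p=bot.get_obs()["eef_pos"]; bot.move_linear([p[0],p[1],.15],.2); claw.grip(0,20)
    b=B(-.105,by,.15); bot.move_linear(b,.2); bot.move_linear(B(-.105,by,zt),.15); bot.pause(.2)
    c,s=np.cos(BY),np.sin(BY); F0=bot.get_obs()["wrist_force"]
    for x in np.arange(-.085,-.028,.003):
        bot.move_linear(B(x,by,zt),.06); o=bot.get_obs(); f=(o["wrist_force"]-F0)@[c,s,0]
        if f<-18: break
    print("push end tcp blk",tob(o["eef_pos"]).round(4),"f",f.round(1),"t",o["clock"])
    bot.move_linear(B(-.085,by,zt),.15); bot.move_linear(B(-.085,by,.16),.2)
E
python3 - <<'E'
from h import *
z=pick("cop"); print("z",z); present(.0275,.066+z)
cv2.imwrite("pics/w2.png",cv2.resize(camrig.snapshot("wrist")[:,:,::-1],(800,600),interpolation=cv2.INTER_CUBIC))
m=camrig.camera_model("wrist"); print((proj("wrist",[B(0,.0275,.075),B(-.02,.0275,.075),B(0,.105,.1),B(0,-.105,.1)],m)*1.5625).round(1))
E
```

```text
cop [ 0.5511 -0.1688] 88.14 0.167 True
low t21.5 p [ 0.5507 -0.2039  0.0073] rpy [179.9   0.   88.1] F [-0.5 -0.2  1.3] M [-0.03  0.03 -0.02] w0.448 ff0
grip t21.9 p [ 0.5506 -0.204   0.0075] rpy [179.9   0.   88.1] F [-0.7  0.5  6.6] M [ 0.02  0.26 -0.03] w0.111 ff69
lift t22.8 p [ 0.5497 -0.204   0.1189] rpy [-179.9   -0.    88.1] F [-0.6 -0.2 -0.2] M [-0.03  0.04  0.04] w0.115 ff68
z 0.007548115697562009
present t24.4 p [ 0.5235 -0.0582  0.0742] rpy [179.9   0.   95.7] F [ 0.8  0.3 -1.2] M [-0.01  0.03 -0.02] w0.111 ff68
[[ 407.9  -91.6]
 [ 407.9   -1.3]
 [  27.1 -158.3]
 [1055.6 -155.2]]
```

View pics/w2.png

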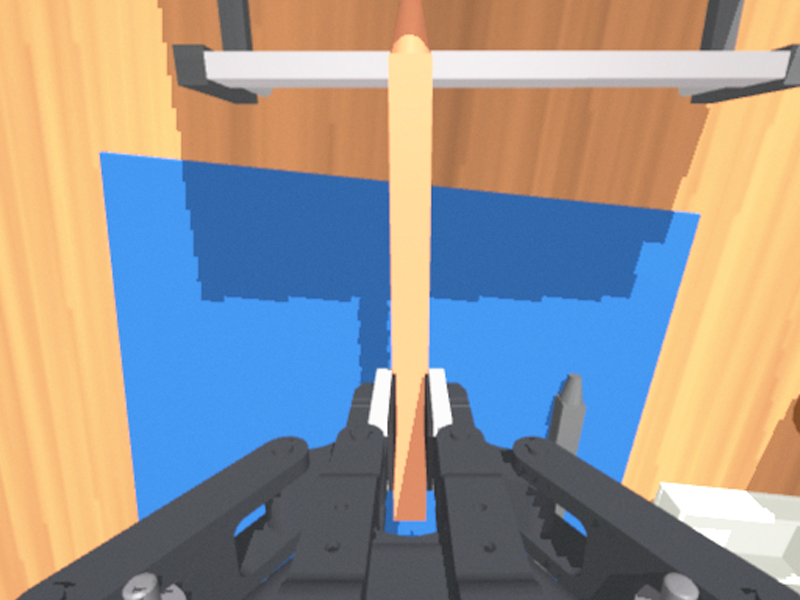

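The copper mandrel is held straight, with its nose at about (408,2) as predicted. The keeper top runs from (205,52) to (792,52), so I'll use its middle to check the block's y.

```bash
python3 - <<'E'
from h import *
m=camrig.camera_model("wrist")
print((proj("wrist",[B(-.030,.096,.052),B(-.030,-.096,.052),B(-.034,0,.052),B(-.034,.0,.052)+[.001,0,0]],m)*1.5625).round(1))
E
```

```text
[[198.1  58. ]
 [785.6  59.2]
 [491.5  72.2]
 [494.5  72.6]]
```

```bash
echo 'BO=BO+[.0015,.0015]' >> h.py; python3 - <<'E'
from h import *
z=.0735
if insert(.0275,z): push(.0275)
st()
E
```

```text
x-0.140 F [-0.7 -0.3 -0. ] off mm [0. 0.]
x-0.135 F [-0.   0.4 -0.4] off mm [0. 0.]
x-0.129 F [-1.1 -0.9 -0.7] off mm [0. 0.]
x-0.123 F [-1.5 -0.1  1.5] off mm [0. 0.]
x-0.118 F [-0.1 -0.2  0.2] off mm [0. 0.]
x-0.112 F [-1.5 -0.4  0. ] off mm [0. 0.]
x-0.107 F [-0.6  0.4 -0.5] off mm [0. 0.]
x-0.101 F [ 0.1 -0.2  0.1] off mm [0. 0.]
x-0.096 F [-0.7 -0.3  0.3] off mm [0. 0.]
x-0.090 F [-0.9 -0.1 -1. ] off mm [0. 0.]
x-0.085 F [-0.4  0.3  0.4] off mm [0. 0.]
x-0.079 F [-0.7  0.2 -0.2] off mm [0. 0.]
x-0.074 F [-1.2 -0.1 -0. ] off mm [0. 0.]
x-0.068 F [-0.8 -0.2  0. ] off mm [0. 0.]
x-0.063 F [-0.   0.5  0. ] off mm [0. 0.]
x-0.057 F [-0.6  0.5 -0.1] off mm [0. 0.]
x-0.052 F [-0.9 -0.1  0.5] off mm [0. 0.]
x-0.046 F [-1.2 -0.4 -0.1] off mm [0. 0.]
x-0.041 F [-0.3  0.7 -0.8] off mm [0. 0.]
x-0.035 F [-0.9  0.1  0.2] off mm [0. 0.]
x-0.030 F [-0.7 -0.1  0.8] off mm [0. 0.]
x-0.024 F [-1.6 -0.2 -0.4] off mm [0. 0.]
x-0.019 F [-0.8  0.   1.7] off mm [0. 0.]
push end tcp blk [[-0.0343  0.0274]] f -13.6 t 38.175
t39.3 p [ 0.5184 -0.0014  0.1593] rpy [-179.9    0.    95.8] F [ 0.1 -0.5 -1.1] M [0.02 0.01 0.01] w0.001 ff0
```

The copper mandrel went in without contact and bottomed at TCP x -34 against an expected -36. Brass and dark next.

```bash
sed -i 's/x1+1e-6,.0055/x1+1e-6,.0110/; s/-.085,-.028,.003/-.085,-.024,.003/' h.py; python3 - <<'E'
from h import *
for n,by in (("brass",.0825),("dark",-.0825)):
    bot.move_linear(B(-.06,by if n=="brass" else .0,.2),.2)
    z=pick(n); o=present(by,.066+z)
    assert o["width"]>.08
    if not insert(by,.066+z): break
    st("in"); push(by); st()
cv2.imwrite("pics/t3.png",cv2.resize(camrig.snapshot("scene")[150:350,50:350,::-1],None,fx=2.6,fy=2.6,interpolation=cv2.INTER_CUBIC))
E
```

```text
brass [ 0.4901 -0.2452] 85.76 0.1684 True
low t42.6 p [ 0.4882 -0.2804  0.0073] rpy [179.9   0.   85.8] F [-0.5 -0.1  0.1] M [-0.   -0.    0.03] w0.448 ff0
grip t43.0 p [ 0.4881 -0.2805  0.0075] rpy [1.799e+02 1.000e-01 8.580e+01] F [-0.6  0.1  5.1] M [ 0.12  0.3  -0.05] w0.111 ff69
lift t43.9 p [ 0.4872 -0.2802  0.1189] rpy [-179.9   -0.    85.8] F [ 0.1  0.1 -2.4] M [-0.01 -0.01 -0.02] w0.113 ff68
present t45.7 p [ 0.4703 -0.0623  0.0741] rpy [179.9   0.   95.7] F [-0.3 -0.3 -1.6] M [-0.02 -0.04 -0.02] w0.109 ff68
x-0.140 F [ 0.8 -0.3 -0.2] off mm [0. 0.]
x-0.129 F [-0.3  0.4 -0.9] off mm [0. 0.]
x-0.118 F [ 0.3 -0.  -0. ] off mm [0. 0.]
x-0.107 F [ 0.1 -0.2 -0.4] off mm [0. 0.]
x-0.096 F [ 0.2  0.2 -0.2] off mm [0. 0.]
x-0.085 F [ 1.   0.5 -0.6] off mm [0. 0.]
x-0.074 F [-0.1 -0.8 -0.3] off mm [0. 0.]
x-0.063 F [-0.3 -0.1 -0.3] off mm [0. 0.]
x-0.052 F [ 0.8 -1.1 -0.3] off mm [0. 0.]
x-0.041 F [-0.6 -0.5 -0.4] off mm [0. 0.]
x-0.030 F [ 0.1 -0.   0.5] off mm [0. 0.]
x-0.019 F [ 0.9 -0.  -0.9] off mm [0. 0.]
in t49.6 p [0.4577 0.0588 0.0735] rpy [180.   -0.   95.8] F [-0.3  0.6 -2.4] M [-0.07  0.02 -0.01] w0.111 ff68
push end tcp blk [[-0.0342  0.0825]] f -20.7 t 57.875
t59.1 p [ 0.4637 -0.0068  0.1592] rpy [-179.9    0.    95.8] F [-0.7 -0.6 -0.5] M [ 0.    0.03 -0.  ] w-0.002 ff0
dark [ 0.5115 -0.0772] 2.95 0.265 TrueTraceback (most recent call last):
  File "<stdin>", line 4, in <module>
  File "h.py", line 41, in pick
    q,h,L,ok,_=locate(name); print(name,q.round(4),round(h,2),round(L,4),ok); assert ok and .155<L<.18
                                                                                     ^^^^^^^^^^^^^^^^^
AssertionError
```

Dark was confused with the gripper in the image, so I'll move the arm back over the block and locate it again.

```bash
python3 - <<'E'
from h import *
bot.goto(B(.1,0,.28),[180,0,np.degrees(BY)])
by=-.0825
z=pick("dark"); o=present(by,.066+z)
assert o["width"]>.08
if insert(by,.066+z): push(by); st()
bot.goto(B(.15,0.03,.32),[180,0,np.degrees(BY)])
a=camrig.snapshot("scene")[150:350,50:350,::-1]; b=camrig.snapshot("top")[140:260,200:320,::-1]
cv2.imwrite("pics/t3.png",np.hstack([cv2.resize(a,(450,300)),cv2.resize(b,(340,300),interpolation=cv2.INTER_CUBIC)]))
E
```

```text
dark [ 0.6132 -0.1624] 92.16 0.1684 True
low t63.6 p [ 0.6153 -0.1974  0.0074] rpy [179.9   0.   92.2] F [0.2 0.5 0.2] M [-0.01  0.04  0.01] w0.449 ff0
grip t64.0 p [ 0.6152 -0.1975  0.0076] rpy [179.9   0.   92.2] F [-1.5 -0.1  5.9] M [ 0.    0.23 -0.03] w0.110 ff69
lift t64.9 p [ 0.6143 -0.1977  0.1187] rpy [-179.9   -0.    92.2] F [-0.7 -0.6 -1.4] M [-0.09  0.03 -0.01] w0.112 ff69
present t66.5 p [ 0.6345 -0.0456  0.0744] rpy [179.9   0.   95.7] F [-0.8  0.4 -2.3] M [0.01 0.04 0.04] w0.107 ff69
x-0.140 F [-1.  -1.1 -0. ] off mm [0. 0.]
x-0.129 F [ 0.4 -1.2  0.8] off mm [0. 0.]
x-0.118 F [-0.8 -1.7  0.8] off mm [0. 0.]
x-0.107 F [-0.4 -0.6  0.2] off mm [0. 0.]
x-0.096 F [-0.3 -0.4  0.5] off mm [0. 0.]
x-0.085 F [-0.  -1.5  0.9] off mm [0. 0.]
x-0.074 F [-1.  -0.6  1.6] off mm [0. 0.]
x-0.063 F [-0.2  0.2  0.5] off mm [0. 0.]
x-0.052 F [-0.6 -1.9  1.3] off mm [0. 0.]
x-0.041 F [-0.6 -0.7  0.4] off mm [0. 0.]
x-0.030 F [-1.  -1.7  1.1] off mm [0. 0.]
x-0.019 F [ 0.3 -0.7  0.4] off mm [0. 0.]
push end tcp blk [[-0.0343 -0.0827]] f -16.5 t 78.6417
t79.8 p [0.6279 0.0097 0.1592] rpy [-179.9    0.    95.8] F [ 0.3 -0.4  0.4] M [0.   0.01 0.02] w-0.001 ff0
```

View pics/t3.png

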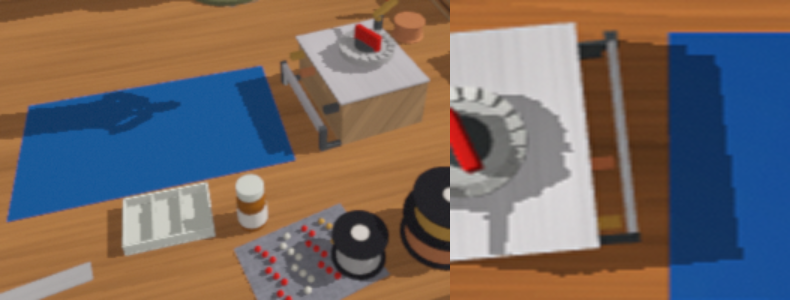

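The mat is empty. All three mandrels are home, about 25 mm proud and behind the keeper line, and the bystanders haven't moved. Now I'll wind the wheel forwards to its stop, then bring the pawl back.

```bash
python3 - <<'E'
from h import *
c=np.array([.5268,.1800,.136]); y0=19
bot.goto([c[0],c[1],.23],[180,0,y0]); claw.grip(.55); bot.move_linear(c,.12); st("at")
claw.grip(0,50); o=st("grip")
for a in list(range(6,61,6))+list(range(63,85,2)):
    bot.goto(c,[180,0,y0+a]); o=bot.get_obs(); print(a,o["ee_rot"][2].round(1),o["moment"][2].round(2),end="; ")
    if abs(o["moment"][2])>.9: break
bot.pause(.2); st("stop")
claw.grip(.5); p=bot.get_obs()["eef_pos"]; bot.move_linear([p[0],p[1],.26],.2)
bot.goto(B(-.05,0,.30),[180,0,np.degrees(BY)])
im=camrig.snapshot("top")[140:255,160:275,::-1]
cv2.imwrite("pics/p3.png",cv2.resize(im,(575,575),interpolation=cv2.INTER_CUBIC))
E
```

```text
at t83.6 p [0.5273 0.1804 0.1367] rpy [-1.8e+02 -1.0e-01  1.9e+01] F [ 0.2  1.2 -0.6] M [-0.04 -0.04 -0.02] w0.549 ff0
grip t84.0 p [0.5271 0.1807 0.1369] rpy [ 1.80e+02 -1.00e-01  1.91e+01] F [-1.  -1.2  5.2] M [0.18 0.19 0.75] w0.161 ff48
6 24.8 0.12; 12 30.8 0.1; 18 36.8 0.08; 24 42.8 0.11; 30 48.8 0.12; 36 54.8 0.08; 42 60.8 0.08; 48 66.8 0.09; 54 72.8 0.07; 60 78.8 0.08; 63 81.8 0.09; 65 83.8 0.05; 67 85.8 0.12; 69 87.8 0.08; 71 89.8 0.05; 73 91.8 0.07; 75 93.8 0.05; 77 95.7 -0.27; 79 97.6 -1.32; stop t89.0 p [0.5281 0.1807 0.137 ] rpy [ 1.799e+02 -1.000e-01  9.760e+01] F [1.1 3.2 5.4] M [ 0.63 -0.22 -1.27] w0.153 ff54
```

View pics/p3.png

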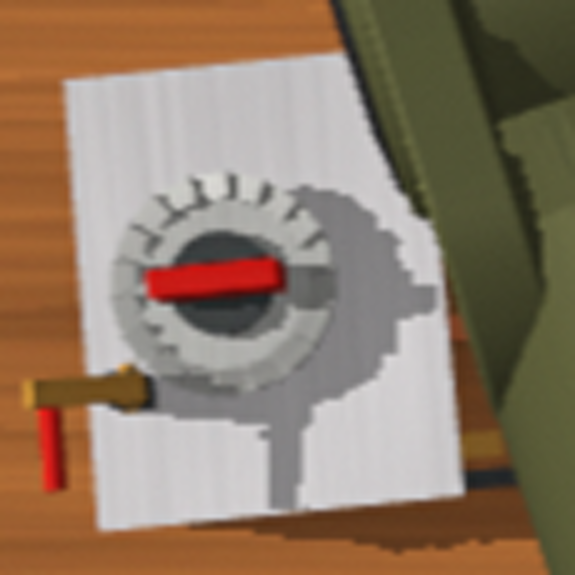

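The wheel is at its forward stop with its bar along the block's x. The pawl lies on its back, its red bar running from (48,405) to (55,490) in the crop. I'll measure that bar and bring it over.

```bash
python3 - <<'E'
from h import *
px=np.array([[48,408],[55,490]])/5+[160,140]-.4
print("pawl bar blk",tob(unproj("top",px,.1765)).round(4),"pred",tob(pawl_tcp(2.9)).round(4),pawl_tcp(2.9))
p=pawl_tcp(2.9,y=.072); print([kinematics.inverse_kinematics([p[0],p[1],z],[180,0,PY]) is not None for z in(.16,.25)])
E
```

```text
pawl bar blk [[0.1689 0.0522]
 [0.1685 0.0876]] pred [[0.1703 0.072 ]] [0.44929369 0.24772224 0.15939059]
[True, True]
```

```bash
python3 - <<'E'
from h import *
O=[180,0,PY]; sh=B(-.0018,0,0)-B(0,0,0); P=lambda t:pawl_tcp(t)+sh
p=P(2.9); bot.goto(B(.05,.072,.3),O); bot.goto([p[0],p[1],.25],O); claw.grip(.45); bot.move_linear(p,.12); st("at")
claw.grip(0,25); o=st("grip"); assert o["width"]>.07
for k,th in enumerate(np.linspace(2.75,.2,16)):
    bot.move_linear(P(th),.08)
    if k%3==0: st("th%.2f"%th)
o=st("end"); claw.grip(.45); bot.pause(.4)
p=bot.get_obs()["eef_pos"]; bot.move_linear([p[0],p[1],.28],.2); bot.goto([.45,-.2,.35],[180,0,60]); bot.pause(.3)
a=camrig.snapshot("top")[140:255,160:275,::-1]; b=camrig.snapshot("scene")[130:260,210:350,::-1]
cv2.imwrite("pics/p4.png",np.hstack([cv2.resize(a,(400,400),interpolation=cv2.INTER_CUBIC),cv2.resize(b,(400,400),interpolation=cv2.INTER_CUBIC)])); st()
E
```

```text
at t93.9 p [0.4499 0.2463 0.1601] rpy [-1.8e+02 -1.0e-01  5.7e+00] F [-0.2  0.1 -0.3] M [-0.02  0.    0.03] w0.451 ff0
grip t94.2 p [0.45   0.2461 0.1601] rpy [-1.8e+02 -1.0e-01  5.7e+00] F [-0.2 -0.1  4.5] M [-0.04  0.11  0.03] w0.106 ff24
th2.75 t94.5 p [0.4501 0.2431 0.1641] rpy [-1.799e+02 -1.000e-01  5.700e+00] F [1. 4. 0.] M [ 0.84 -0.28 -0.01] w0.100 ff25
th2.24 t95.2 p [0.4515 0.2292 0.1751] rpy [-1.797e+02 -1.000e-01  5.800e+00] F [-1.8  6.6  9.5] M [1.7  0.44 0.06] w0.101 ff25
th1.73 t96.0 p [0.4539 0.2059 0.1738] rpy [179.9  -0.    5.7] F [1.2 0.4 5.7] M [ 0.19 -0.08  0.05] w0.104 ff26
th1.22 t96.7 p [0.4553 0.1898 0.1639] rpy [-180.    -0.     5.7] F [ 4.1  3.7 -0.5] M [ 0.79 -0.77 -0.02] w0.099 ff26
th0.71 t97.5 p [0.4561 0.1795 0.1472] rpy [-180.     0.     5.7] F [ 3.4  3.5 -0.7] M [ 0.81 -0.64  0.01] w0.102 ff26
th0.20 t98.2 p [0.4561 0.1783 0.1286] rpy [180.    0.    5.7] F [1.4 1.  1.2] M [ 0.47 -0.35 -0.02] w0.102 ff27
end t98.2 p [0.4561 0.1783 0.1286] rpy [180.    0.    5.7] F [1.4 1.  1.2] M [ 0.47 -0.35 -0.02] w0.102 ff27
t101.9 p [ 0.4501 -0.1998  0.35  ] rpy [180.   0.  60.] F [-0.  -0.1 -0.1] M [-0.02  0.01 -0.02] w0.449 ff0
```

View pics/p4.png

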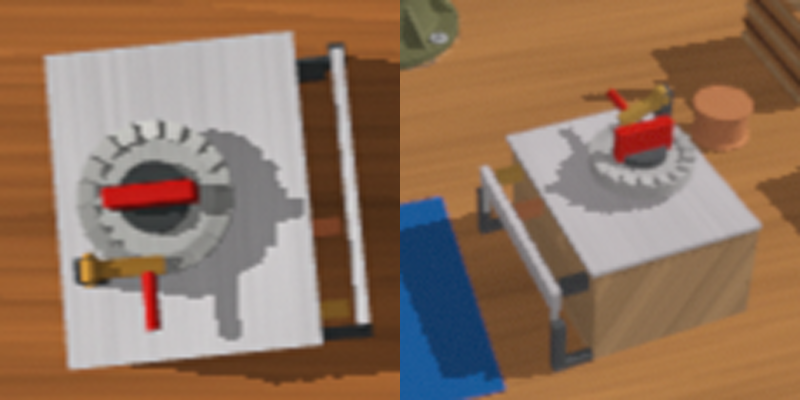

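The pawl is down (its bar starts at image pixel 202.6,218.2, against about 203,219 at the start). The keeper is up and all three tails stand behind it. Handing in.

```bash
python3 - <<'E'
from plant import bot, camrig, claw, kinematics
print(bot.job_done())
E
```

```text
the job is handed in; nothing more can be done
None
```

I handed the job in at about 102 s; no verdict came back. The last pictures show all three mandrels present (brass, copper, dark steel) home in their bores, the keeper bar up, the wheel at its forward stop and the pawl down on the teeth; the bottle, spool and tray were left alone.

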